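# Wedge the rocking scale

## Task

The bench scale rocks because one foot has lost its rubber pad. With the fingertips push the yellow wedge along the bench, thin end first, under that bare foot until the scale stands level and no longer rocks, without shoving the scale away, lifting anything or disturbing the other things. Test it by pressing down on the pan corner over that foot with about one kilogram of push (10 N), and finish while still holding that press.

Things in the scene. Friction and masses are not known exactly. Their poses are not given: they have to be found in the camera images.
- scale: Bench platform scale, 4 to 5.5 kg: bare steel pan 240 mm (x) by 300 mm (y), top 94 mm above the bench, on a black base; four outriggers stick out 47 mm past the pan's short (+y, -y) sides. Feet at x +-95, y +-185 mm: three domed rubber pads, but the one at x -95, y -185 is bare. On its three good feet it stands level, and does so at the start. Origin: on the bench under the pan's centre; z up.
- bare_foot (a point): On the axis of the bare steel spindle (10 mm thick, 14 mm ball end), 38 mm above the bench at the underside of its outrigger (34 mm wide, 14 mm thick; spindle top about 84 mm up). While the scale is level the ball hangs 5 to 9 mm above the bench, a different amount each time. Axes as the scale's.
- pan_corner (a point): Where to press: on top of the pan (94 mm above the bench), 30 mm from both edges of the corner over the bare foot. Before wedging, 2 to 4 N down here rocks the scale until the bare ball meets the bench (this point sinks 4 to 7 mm). Axes as the scale's.
- wedge: Yellow plastic levelling wedge, loose, 55 to 100 g, lying flat on the bench near the bare foot: 90 mm long (x), 50 mm wide (y). Its top slopes evenly from 14 mm thick at the thick end (x = -45 mm) to 2 mm at the thin end (x = +45 mm, which points roughly at the bare foot). Nudged sideways near its thick end it turns about a point some 30 mm ahead of its centre. Origin: centre of its underside.
- wedge_back (a point): Centre of the wedge's upright thick end face (50 mm wide, 14 mm high), 7 mm above the bench; axes as the wedge's, +x into the wedge towards the thin end. Pushed here the wedge slides with under 1 N, and binds (5 N and rising) when it meets the ball; much over 15 N would shove the scale.
- weight: 1 kg steel check weight with a knob, 48 mm across, 66 mm tall, standing beside the wedge's way; origin at the centre of its underside. Leave it alone.
- jar_amber: amber sample jar with a white cap, 52 mm across, 65 mm tall; origin at the centre of its underside. Leave it alone.
- jar_clear: clear sample jar with a blue cap, 56 mm across, 70 mm tall; origin at the centre of its underside. Leave it alone.
- spray: orange spray bottle with a black trigger head, 84 mm across, 232 mm tall; origin at the centre of its underside. Leave it alone.
- tub: empty clear sample tub with a white rim, 120 x 160 mm, 55 mm tall; origin at the centre of its underside. Leave it alone.
- scoop: small aluminium scoop with a black handle, 160 mm long, 30 mm tall, lying flat; origin under the joint of blade and handle. Leave it alone.
Mind the look-alikes: they are no part of the job. There is more than one size of the wedge; the job needs the middle-sized.

How it is judged:
On the way:
1. the wedge is pushed under the bare foot (x of bare_foot in the frame of wedge between -0.04 and 0.043 m and y of bare_foot in the frame of wedge between -0.023 and 0.023 m), for 0.2 s.
At the end, for the whole second after the job is handed in: The spindle's axis stands over the wedge's slope, at least 2 mm inside its edges, and the wedge carries it with over 2 N, while the fingers press on the scale with 5 to 25 N and the scale stays still and level within 0.009 rad (half a degree, under 1.6 mm of rock at that foot) (all of step 1 and contact force between the fingers and scale between 5 and 25 N and contact force between wedge and scale above 2 N and angle between scale's own z axis and vertical below 0.009 rad and linear speed of each of scale, wedge below 0.01 m/s); the arm keeps its last pose, push and grip.
It fails at once if the wedge is lifted or tipped up instead of being pushed along the bench (height (world z) of wedge above 0.015 m or angle between wedge's own z axis and vertical above 0.35 rad).
It fails at once if the scale is lifted (height (world z) of scale above 0.015 m).
It fails at once if the scale or its bare foot is shoved more than 25 mm away (distance of any of scale, bare_foot from where it was at the start of the episode above 0.025 m).
It fails at once if another thing on the bench is moved by more than 25 mm (distance of any of weight, jar_amber, jar_clear, spray, tub, scoop from where it was at the start of the episode above 0.025 m).
It also fails if it takes over 64 s, if anything falls off the work surface, if the arm or the gripper's body presses on something with over 40 N, if the wrist force passes 120 N, or if a joint passes its speed limit or range.

## Robot

A 7-joint arm with a two-finger parallel gripper is mounted at the origin on the work surface. World frame = base frame: x ahead of the robot, y to its left, z up, the work surface at z = 0. Lengths are in m, angles in rad, forces in N, time in s.
With the tool pointing down it reaches from about 0.35 to 0.9 m from the base axis. Payload 19.9 kg.
Tool frame: the origin (TCP) lies midway between the tips of the shut fingers; the grasp point (between the pads) lies manip.pinch_z behind it (manip.pinch_z is the distance from the TCP to the grasp point, in m); z points along the fingers, y is the direction in which the jaws open and shut (so a half turn about z gives the same grasp; the last joint's range is limited). The gripper opens to 94 mm and grips with 3 to 60 N. Pads are 16 mm wide; open, the fingers measure 119 mm over their backs; the gripper's body (75 mm by 177 mm) begins 78 mm behind the grasp point.
Start: joints at [-1.194, 0.417, -0.01, 1.614, 0.005, 1.111, -0.053], TCP at [0.254, 0.571, 0.166] pointing down, gripper open.
Joint ranges: [-2.81, 2.81], [-0.39, 2.02], [-1.27, 1.25], [0.06, 2.57], [-1.19, 4.33], [0.19, 2], [-2.82, 2.82]. Speed limits (rad/s): [1.89, 1.89, 2.39, 2.39, 3.01, 3.01, 3.01].

## Interface

Orientations are given as a unit quaternion [x, y, z, w].
In Python, from bench import manip gives the robot as it stands.
- The arm moves only by the tool drive_tool, never from a script. Its argument "rows" is one flat list of numbers, 6 for each row, row after row: the shift along the tool's x, y, z as a fraction of full scale, then the turn, a rotation vector about the tool's x, y, z as a fraction of full scale. In form: [tx, ty, tz, rx, ry, rz, tx, ty, tz, rx, ry, rz, ...]. A call has 1 to 20 rows; each row is the pose to reach, as a shift and turn from the pose measured when the call began, along the tool's axes at that moment; what a row does not reach only later rows make up. Full scale, the value 1, is 25 cm for a shift and 45 degrees for a turn. A row lasts 1/12 s, in which the tool goes at most 41.7 mm and 7.16 degrees, less where a joint would pass 70% of its speed; a pose out of reach is approached as far as the arm can. A call with a number of a shift or a turn outside -1 to 1 is refused whole. A call with a gripper value outside its range is refused whole. "grip" is the opening, from -1 (shut) to 1 (fully open), set as the call begins (left out, the last holds). The fingers move at their own pace and stop on an object; the grip force is fixed at half the most. Time passes only in rows, so rows that repeat a pose let the fingers close. It gives the time, the measured TCP pose, the force and the opening at its end, in the units of the state.
- manip.get_obs(): the state, without advancing time (a new reading comes with each control period).
- manip.get_image(name): name is "scene" or "top" or "wrist"; returns a dict with "frame" (420x560x3 uint8, blue, green, red), "vfov" (degrees; the focal length in pixels is half the picture's height over the tangent of half this angle, whatever the lens; pixels are square), "cx", "cy" (the principal point, pixels), "xyz" and "orientation" of the camera in the world; the wrist camera has in their place "hand_eye" (4x4, takes a point from camera to tool coordinates, whose origin is the TCP and whose axes are the flange's). Camera axes: x right, y down, z forward; pixel columns grow to the right and rows downward; lengths in m; the calibration is good to about 2 mm. A picture is of the moment at which its call begins: read the wrist's pose just before it. There is no depth.
- manip.job_done(): hands the job in, once; it reports no verdict.
The state is a dict: "clock": time; "joints": joint angles; "joint_vel": joint speeds; "joint_efforts": joint torques, N m; "position": TCP position; "ee_rot": TCP orientation; "force": force on the tool from outside, world axes, zero at the start; "wrist_torque": the same for the moment, N m; "finger_gap": finger opening in m.
Only numpy, scipy, OpenCV 4.12 (cv2) and the standard library are available. Lean on these libraries where they do the work, as an engineer would, in place of code of your own. Each camera call takes 0.05 s, during which the arm holds its last target. There are 200 camera calls.

## Working session

There is one attempt and no reset: what is moved stays moved. The work goes in short steps, Python scripts to look and compute and a tool call to move; the robot and the scene stay as the last step left them, time stands still between calls to the robot, and variables do not carry over. Pictures are saved under pics/ and viewed, about 8 in all and at most 12, crops included, and the job is handed in when it is done.

Besides the shell and the picture viewer there is one more tool, called as name(argument=value, ...), one argument or row to a line, values as JSON. drive_tool: Moves the arm, as the interface text tells. Its arguments: {"type":"object","properties":{"rows":{"type":"array","items":{"type":"number","minimum":-1,"maximum":1}},"grip":{"type":"number"}},"required":["rows"]}

```bash
mkdir -p pics; cat > h.py <<'E'
import numpy as np, cv2
from scipy.spatial.transform import Rotation as R
from bench import manip
def cam(name):
    o=manip.get_obs(); d=manip.get_image(name); f=d["frame"].shape[0]/2/np.tan(np.radians(d["vfov"])/2)
    K=np.array([[f,0,d["cx"]],[0,f,d["cy"]],[0,0,1.]])
    if "hand_eye" in d:
        T=np.eye(4);T[:3,:3]=R.from_quat(o["ee_rot"]).as_matrix();T[:3,3]=o["position"];T=T@np.array(d["hand_eye"])
    else:
        T=np.eye(4);T[:3,3]=d["xyz"];q=np.array(d["orientation"]);T[:3,:3]=R.from_quat(q).as_matrix() if q.size==4 else q
    return d["frame"],K,T
def onplane(K,T,px,z):
    r=T[:3,:3]@np.linalg.solve(K,[px[0],px[1],1.]); return T[:3,3]+r*(z-T[2,3])/r[2]
def proj(K,T,P):
    p=(np.array(P)-T[:3,3])@T[:3,:3]; q=p@K.T; return q[...,:2]/q[...,2:]
def save(n,fr,K,T):
    cv2.imwrite(f"pics/{n}.png",fr); np.savez(f"pics/{n}.npz",fr=fr,K=K,T=T)
def load(n):
    d=np.load(f"pics/{n}.npz"); return d["fr"],d["K"],d["T"]
E
python3 - <<'E'
from h import *
for n in("scene","top","wrist"):
    fr,K,T=cam(n); save(n+"0",fr,K,T); print(n,K[0,0],T.round(3).tolist())
o=manip.get_obs(); print({k:np.round(v,3) for k,v in o.items()}, manip.pinch_z)
a=[cv2.imread(f"pics/{n}0.png") for n in("scene","top")]
E
```

```text
scene 420.84751912506664 [[-0.139, 0.579, -0.803, 1.567], [0.99, 0.089, -0.107, 0.129], [0.009, -0.811, -0.586, 0.84], [0.0, 0.0, 0.0, 1.0]]
top 492.2259815063424 [[-0.02, -0.988, 0.152, 0.32], [-1.0, 0.018, -0.014, 0.004], [0.011, -0.152, -0.988, 1.479], [0.0, 0.0, 0.0, 1.0]]
wrist 337.8078499273849 [[0.405, 0.882, 0.242, 0.182], [0.914, -0.39, -0.108, 0.603], [-0.001, 0.265, -0.964, 0.384], [0.0, 0.0, 0.0, 1.0]]
{'clock': np.float64(0.15), 'joints': array([-1.195,  0.418, -0.01 ,  1.614,  0.005,  1.111, -0.053]), 'joint_vel': array([-0.001, -0.001,  0.002,  0.   ,  0.   , -0.001,  0.001]), 'joint_efforts': array([ 1.0000e-03, -8.5153e+01,  6.3900e-01, -4.2613e+01, -4.9000e-02,
        1.7000e-02,  0.0000e+00]), 'position': array([0.253, 0.571, 0.166]), 'ee_rot': array([ 0.207,  0.978, -0.   , -0.   ]), 'force': array([-0.163, -0.135, -0.179]), 'wrist_torque': array([-0.015,  0.001, -0.017]), 'finger_gap': np.float64(0.094)} 0.0188
```

View pics/top0.png

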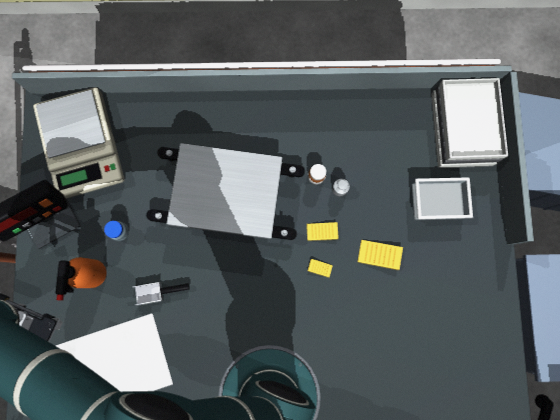

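View pics/scene0.png

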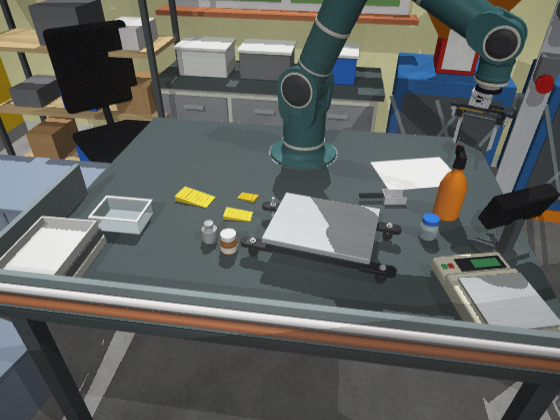

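Three wedges in the top view: (322,231), (380,254) large and (320,268) small. The middle-sized one at (322,231) fits, since its thin end points at the foot at about (285,233). I'll confirm in a crop.

```bash
python3 - <<'E'
from h import *
fr,K,T=load("top0")
c=cv2.resize(fr[135:285,150:420],None,fx=2.9,fy=2.9,interpolation=cv2.INTER_CUBIC); cv2.imwrite("pics/crop1.png",c[:600,:800])
for n,p,z in[("foot",(285,233),.05),("mid",(322,231),.008),("big",(380,254),.01),("small",(320,268),.005),("weight",(342,187),.05),("jar",(317,173),.065),("pan",(181,144),.094),("pan",(282,154),.094),("pan",(273,238),.094),("pan",(167,225),.094)]:
    print(n,p,onplane(K,T,p,z).round(3))
E
```

```text
foot (285, 233) [ 0.466 -0.055  0.05 ]
mid (322, 231) [ 0.475 -0.168  0.008]
big (380, 254) [ 0.402 -0.338  0.01 ]
small (320, 268) [ 0.364 -0.158  0.005]
weight (342, 187) [ 0.6   -0.227  0.05 ]
jar (317, 173) [ 0.64  -0.152  0.065]
pan (181, 144) [0.727 0.242 0.094]
pan (282, 154) [ 0.692 -0.05   0.094]
pan (273, 238) [ 0.448 -0.019  0.094]
pan (167, 225) [0.491 0.28  0.094]
```

View pics/crop1.png

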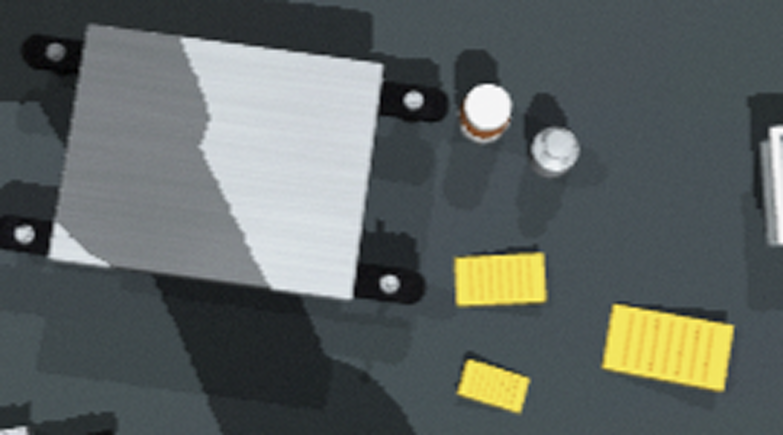

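The crop confirms it. The big wedge is about 1.4x the size and the small one about 0.75x, so the one at crop (500,280) is the middle-sized wedge. I'll move over there, going up first to clear the spray.

drive_tool(
  rows=[0, 0, -0.8, 0, 0, 0, 0, 0, -0.8, 0, 0, 0, 0, 0, -0.8, 0, 0, 0, 0, 0, -0.8, 0, 0, 0, 0, 0, -0.8, 0, 0, 0, 0, 0, -0.8, 0, 0, 0, -0.99, -0.3, -0.8, 0, 0, 0, -0.99, -0.3, -0.8, 0, 0, 0, -0.99, -0.3, -0.8, 0, 0, 0, -0.99, -0.3, -0.8, 0, 0, 0, -0.99, -0.3, -0.8, 0, 0, 0, -0.99, -0.3, -0.8, 0, 0, 0, -0.99, -0.3, -0.8, 0, 0, 0, -0.99, -0.3, -0.8, 0, 0, 0],
  grip=-0.57,
)

```text
clock: 1.32
position: [0.452, 0.3992, 0.3654]
ee_rot: [0.21, 0.978, -0.001, 0.0]
force: [-0.3, 0.2, -0.4]
finger_gap: 0.02
```

```bash
cat >> h.py <<'E'
def togo(xyz, xdir_deg):
    """tool-frame fractions to reach world xyz, pointing down, tool x at heading xdir_deg"""
    o=manip.get_obs(); Rc=R.from_quat(o["ee_rot"]); a=np.radians(xdir_deg)
    x=np.array([np.cos(a),np.sin(a),0]); z=np.array([0,0,-1.]); Rt=R.from_matrix(np.c_[x,np.cross(z,x),z])
    t=Rc.inv().apply(np.array(xyz)-o["position"])/.25; r=(Rc.inv()*Rt).as_rotvec()/np.radians(45)
    print("clk",round(o["clock"],2),"pos",o["position"].round(4),"F",o["force"].round(2),"gap",round(o["finger_gap"],4),"q",o["joints"].round(2)); print("T",t.round(3),"R",r.round(3))
E
python3 - <<'E'
from h import *
togo([.45,-.17,.3],90)
_,K,T=load("top0")
cp=lambda u,v:(150+(u+.5)/2.9-.5,135+(v+.5)/2.9-.5)
w=np.array([onplane(K,T,cp(*p),z)[:2] for p,z in[((455,258),.002),((457,306),.002),((543,253),.014),((547,301),.014)]]);print(w.round(4))
c=w.mean(0);d=w[:2].mean(0)-w[2:].mean(0);print("wedge",c,np.linalg.norm(d),np.degrees(np.arctan2(d[1],d[0])))
s=[onplane(K,T,cp(*p),.084)[:2] for p in((389,284),(413,100),(56,51),(24,234))];s=np.array(s);print(s.round(4));
print("scale yaw",np.degrees(np.arctan2(*(s[2]-s[1])[::-1]))-90,np.degrees(np.arctan2(*(s[3]-s[0])[::-1]))-90, s.mean(0))
print("need heading",np.degrees(np.arctan2(*(s[0]-c)[::-1])))
E
```

```text
clk 1.32 pos [0.452  0.3992 0.3654] F [-0.33  0.24 -0.37] gap 0.02 q [-0.88  0.27  0.13  1.38 -0.03  1.5   0.4 ]
T [-0.928 -2.079  0.266] R [-1.000e-03  2.000e-03  1.461e+00]
[[ 0.4985 -0.1225]
 [ 0.4483 -0.1231]
 [ 0.5005 -0.2129]
 [ 0.4507 -0.215 ]]
wedge [ 0.47449649 -0.16835979] 0.09113926812279854 91.38303740375507
[[ 0.4641 -0.0499]
 [ 0.6486 -0.0783]
 [ 0.7053  0.2789]
 [ 0.5203  0.3082]]
scale yaw -9.00970382860173 -8.917296915192594 [0.58454907 0.11472626]
need heading 95.03198637546818
```

drive_tool(
  rows=[-0.43, -0.95, 0, 0, 0, 0.8, -0.43, -0.95, 0, 0, 0, 0.8, -0.43, -0.95, 0, 0, 0, 0.8, -0.43, -0.95, 0, 0, 0, 0.8, -0.43, -0.95, 0, 0, 0, 0.8, -0.43, -0.95, 0, 0, 0, 0.8, -0.43, -0.95, 0, 0, 0, 0.8, -0.43, -0.95, 0, 0, 0, 0.8],
)

```text
clock: 1.98
position: [0.4525, 0.1357, 0.3664]
ee_rot: [0.503, 0.864, -0.0, 0.001]
force: [-0.3, 0.5, -0.3]
finger_gap: 0.0203
```

```bash
python3 - <<'E'
from h import *
togo([.474,-.255,.2],91)
E
```

```text
clk 1.98 pos [0.4525 0.1357 0.3664] F [-0.29  0.55 -0.33] gap 0.0203 q [-0.69 -0.    0.34  1.68  0.    1.46  0.16]
T [-1.401 -0.696  0.668] R [0.001 0.002 0.634]
```

drive_tool(
  rows=[-0.98, -0.49, 0, 0, 0, 0.634, -0.98, -0.49, 0, 0, 0, 0.634, -0.98, -0.49, 0, 0, 0, 0.634, -0.98, -0.49, 0, 0, 0, 0.634, -0.98, -0.49, 0.2, 0, 0, 0.634, -0.98, -0.49, 0.2, 0, 0, 0.634, -0.98, -0.49, 0.2, 0, 0, 0.634, -0.98, -0.49, 0.2, 0, 0, 0.634],
)

```text
clock: 2.65
position: [0.4656, -0.1421, 0.3144]
ee_rot: [0.702, 0.712, -0.002, 0.0]
force: [0.1, -0.8, -0.1]
finger_gap: 0.0201
```

```bash
python3 - <<'E'
from h import *
togo([.474,-.255,.2],91)
E
```

```text
clk 2.65 pos [ 0.4656 -0.1421  0.3144] F [ 0.06 -0.83 -0.14] gap 0.0201 q [-0.39  0.05  0.65  1.75 -0.03  1.35  0.28]
T [-0.451  0.028  0.458] R [-0.002  0.003 -0.005]
```

drive_tool(
  rows=[-0.45, 0.03, 0.2, 0, 0, 0, -0.45, 0.03, 0.46, 0, 0, 0, -0.45, 0.03, 0.46, 0, 0, 0, -0.45, 0.03, 0.46, 0, 0, 0, -0.45, 0.03, 0.46, 0, 0, 0, -0.45, 0.03, 0.46, 0, 0, 0],
)

```text
clock: 3.15
position: [0.474, -0.2543, 0.1976]
ee_rot: [0.702, 0.712, -0.003, -0.001]
force: [-0.6, 0.0, 0.7]
finger_gap: 0.0202
```

```bash
python3 - <<'E'
from h import *
fr,K,T=cam("wrist"); save("w1",fr,K,T); togo([.474,-.25,.008],91)
E
```

```text
clk 3.2 pos [ 0.4749 -0.2537  0.1992] F [0.72 0.55 1.49] gap 0.0202 q [-0.17  0.28  0.73  1.81 -0.2   1.13  0.64]
T [ 0.016 -0.001  0.765] R [-0.005  0.003 -0.004]
```

View pics/w1.png

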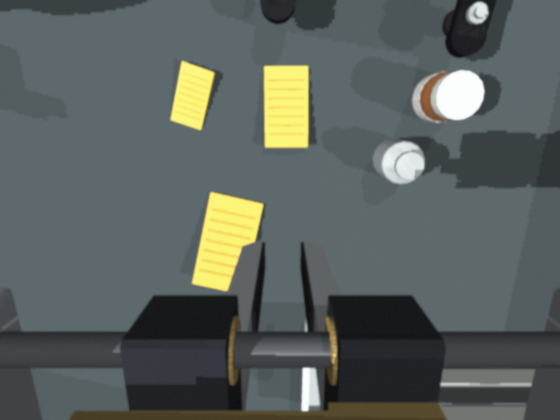

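Middle wedge corners are about (264,66), (308,66), (265,148) and (309,147). The tip of the bare outrigger is at (277,20), and the big wedge's nearest corner is at (263,204).

```bash
python3 - <<'E'
from h import *
fr,K,T=load("w1")
from scipy.optimize import least_squares
L=np.array([[.045,.025,.002],[.045,-.025,.002],[-.045,.025,.014],[-.045,-.025,.014]])
px=np.array([[264,66],[308,66],[264.5,148],[309,147.5]])
def W(p): c,s=np.cos(p[2]),np.sin(p[2]); return L@np.array([[c,s,0],[-s,c,0],[0,0,1]])+[p[0],p[1],0]
r=least_squares(lambda p:(proj(K,T,W(p))-px).ravel(),[.474,-.168,1.57]); print("wedge w1",r.x[:2],np.degrees(r.x[2]),"res",r.fun.round(1))
L0=L.copy(); L[:,2]=L0[::-1,2]; r2=least_squares(lambda p:(proj(K,T,W(p))-px).ravel(),[.474,-.168,1.57]); print("flipped res",r2.fun.round(1)); L=L0
th=np.radians(-9); Rz=np.array([[np.cos(th),-np.sin(th)],[np.sin(th),np.cos(th)]])
print("proj spindle top",proj(K,T,[.4641,-.0499,.084]), "outrigger tip", onplane(K,T,(277,20),.045))
for p in((263,204),(257,240),(228,290),(210,193)): print("big",onplane(K,T,p,.01)[:2].round(3))
f=np.array([.4641,-.0499]); d=f-r.x[:2]; c,s=np.cos(r.x[2]),np.sin(r.x[2]); print("foot in wedge",c*d[0]+s*d[1],-s*d[0]+c*d[1])
print("pan corner",np.array([.5845,.1147])+Rz@[-.09,-.12], "foot nominal",np.array([.5845,.1147])+Rz@[-.095,-.185])
b=r.x[:2]-np.array([c,s])*.065; togo([b[0],b[1],.2],np.degrees(r.x[2])); togo([b[0],b[1],.007],np.degrees(r.x[2])); print(b)
E
```

```text
wedge w1 [ 0.4752881  -0.16888276] 91.40720127065606 res [ 0.1  0.7  0.   0.1  0.9 -0.5 -1.1 -0.4]
flipped res [-0.5  0.5  0.7 -0.1  1.5 -0.3 -1.7 -0.3]
proj spindle top [275.9456421  -40.80760212] outrigger tip [ 0.46446872 -0.08681894  0.045     ]
big [ 0.448 -0.284]
big [ 0.44  -0.332]
big [ 0.401 -0.405]
big [ 0.383 -0.271]
foot in wedge 0.11922162763630931 0.00826276489842025
pan corner [0.47683591 0.0102565 ] foot nominal [ 0.46172923 -0.05316107]
clk 3.2 pos [ 0.4749 -0.2537  0.1992] F [0.72 0.55 1.49] gap 0.0202 q [-0.17  0.28  0.73  1.81 -0.2   1.13  0.64]
T [ 0.079  0.009 -0.003] R [-0.005  0.003 -0.013]
clk 3.2 pos [ 0.4749 -0.2537  0.1992] F [0.72 0.55 1.49] gap 0.0202 q [-0.17  0.28  0.73  1.81 -0.2   1.13  0.64]
T [0.081 0.012 0.769] R [-0.005  0.003 -0.013]
[ 0.47688436 -0.23386315]
```

drive_tool(
  rows=[0.08, 0.01, 0.15, 0, 0, -0.01, 0.08, 0.01, 0.3, 0, 0, -0.01, 0.08, 0.01, 0.45, 0, 0, -0.01, 0.08, 0.01, 0.58, 0, 0, -0.01, 0.08, 0.01, 0.66, 0, 0, -0.01, 0.08, 0.01, 0.72, 0, 0, -0.01, 0.08, 0.01, 0.75, 0, 0, -0.01, 0.08, 0.01, 0.765, 0, 0, -0.01, 0.08, 0.01, 0.765, 0, 0, -0.01, 0.08, 0.01, 0.765, 0, 0, -0.01],
)

```text
clock: 4.03
position: [0.4776, -0.2338, 0.009]
ee_rot: [0.699, 0.715, -0.001, 0.0]
force: [0.0, -0.4, 0.7]
finger_gap: 0.0202
```

```bash
python3 - <<'E'
from h import *
fr,K,T=cam("wrist"); save("w2",fr,K,T); togo([.4715,-.170,.008],91.4)
E
```

```text
clk 4.08 pos [ 0.4775 -0.2339  0.0091] F [-0.1  -0.32  0.59] gap 0.0203 q [-0.07  0.53  0.58  1.98 -0.42  0.75  0.79]
T [ 0.256 -0.018  0.004] R [-0.002  0.003 -0.002]
```

View pics/w2.png

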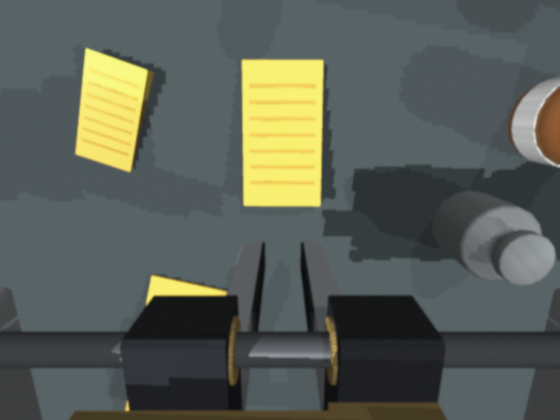

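drive_tool(
  rows=[0.02, 0, 0, 0, 0, 0, 0.04, 0, 0, 0, 0, 0, 0.055, 0, 0, 0, 0, 0, 0.07, 0, 0, 0, 0, 0, 0.09, -0.001, 0, 0, 0, 0, 0.11, -0.003, 0, 0, 0, 0, 0.13, -0.005, 0, 0, 0, 0, 0.15, -0.007, 0, 0, 0, 0, 0.17, -0.009, 0, 0, 0, 0, 0.19, -0.011, 0, 0, 0, 0, 0.21, -0.013, 0, 0, 0, 0, 0.23, -0.015, 0, 0, 0, 0, 0.25, -0.017, 0, 0, 0, 0, 0.27, -0.019, 0, 0, 0, 0, 0.29, -0.021, 0, 0, 0, 0, 0.31, -0.023, 0, 0, 0, 0, 0.33, -0.025, 0, 0, 0, 0, 0.35, -0.027, 0, 0, 0, 0, 0.36, -0.028, 0, 0, 0, 0, 0.36, -0.028, 0, 0, 0, 0],
)

```text
clock: 5.75
position: [0.4684, -0.1434, 0.0088]
ee_rot: [0.699, 0.715, -0.001, 0.0]
force: [-0.1, 0.3, -0.7]
finger_gap: 0.0203
```

```bash
python3 - <<'E'
from h import *
fr,K,T=cam("wrist"); save("w3",fr,K,T); togo([.47,-.126,.008],91.4)
a,K2,T2=cam("top"); save("top3",a,K2,T2)
c=cv2.resize(a[195:265,250:390],None,fx=4,fy=4,interpolation=cv2.INTER_CUBIC)
o=np.zeros((420,560,3),np.uint8);o[:280]=c; s=np.hstack([cv2.resize(fr,(400,300)),cv2.resize(o,(400,300))]); cv2.imwrite("pics/c3.png",s)
E
```

```text
clk 5.8 pos [ 0.4685 -0.1439  0.0089] F [-1.03 -0.15 -0.46] gap 0.0202 q [-0.26  0.47  0.59  2.08 -0.4   0.7   0.62]
T [0.071 0.008 0.003] R [-0.002  0.003 -0.001]
```

View pics/c3.png

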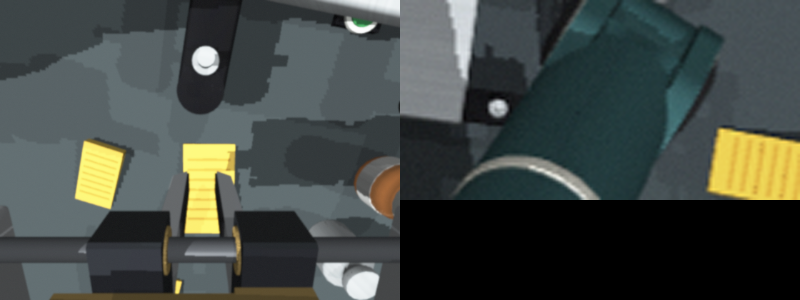

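```bash
python3 - <<'E'
from h import *
fr,K,T=load("w3")
for p in ([.4685,-.1439,.0089],[.4805,-.1439,.0089],[.4685,-.1439,.06]): print(proj(K,T,p))
print("wedge front",onplane(K,T,(256,202),.002),onplane(K,T,(330,202),.002),"spindle",onplane(K,T,(287,84),.084))
cv2.imwrite("pics/c4.png",cv2.resize(fr[160:360,180:400],None,fx=2.7,fy=2.7,interpolation=cv2.INTER_CUBIC))
fr,K,T=load("w2");print("w2 back",onplane(K,T,(244,206),.014),onplane(K,T,(320,206),.014),"front",onplane(K,T,(242,60),.002),onplane(K,T,(323,60),.002))
E
```

```text
[283.53634372 233.09511514]
[301.03112122 233.52110186]
[283.5404865  265.28430772]
wedge front [ 0.44900691 -0.12416048  0.002     ] [ 0.49998028 -0.12286116  0.002     ] spindle [ 0.46757455 -0.05364574  0.084     ]
w2 back [ 0.45122985 -0.21430701  0.014     ] [ 0.50101712 -0.21306339  0.014     ] front [ 0.44922014 -0.12407472  0.002     ] [ 0.49925081 -0.12289196  0.002     ]
```

View pics/c4.png

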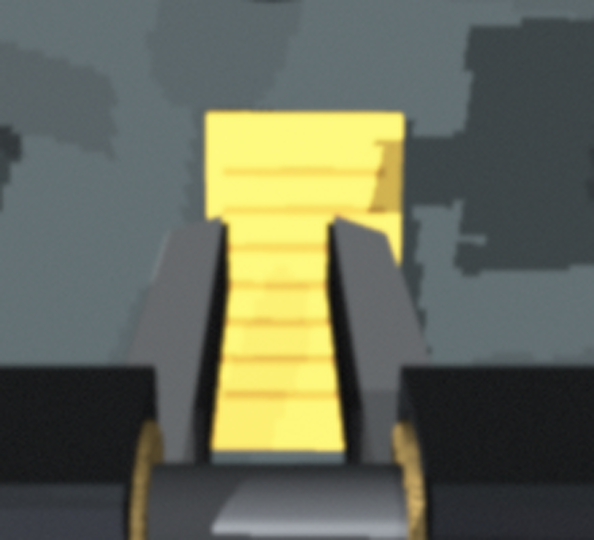

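The wedge hasn't moved: its front edge is still at y=-0.124. The part-open fingers passed over it, so their tips sit higher than the shut-finger TCP. I'll back off, shut them and touch down.

drive_tool(
  rows=[0, 0, -0.08, 0, 0, 0, 0, 0, -0.12, 0, 0, 0, 0, 0, -0.12, 0, 0, 0, -0.15, 0.03, -0.12, 0, 0, 0, -0.3, 0.03, -0.12, 0, 0, 0, -0.405, 0.033, -0.12, 0, 0, 0, -0.405, 0.033, -0.12, 0, 0, 0, -0.405, 0.033, -0.12, 0, 0, 0, -0.405, 0.033, -0.06, 0, 0, 0, -0.405, 0.033, -0.03, 0, 0, 0, -0.405, 0.033, 0, 0, 0, 0, -0.405, 0.033, 0, 0, 0, 0],
  grip=-1,
)

```text
clock: 6.85
position: [0.4784, -0.244, 0.0078]
ee_rot: [0.699, 0.716, -0.002, -0.001]
force: [0.2, 0.1, -1.0]
finger_gap: 0.0002
```

```bash
python3 - <<'E'
from h import *
fr,K,T=cam("wrist"); save("w4",fr,K,T); togo([.477,-.245,.006],91.4)
cv2.imwrite("pics/c5.png",cv2.resize(fr[30:330,130:430],None,fx=1.8,fy=1.8,interpolation=cv2.INTER_CUBIC))
E
```

```text
clk 6.9 pos [ 0.4787 -0.2444  0.0085] F [ 1.1  -0.56  0.18] gap 0.0009 q [-0.05  0.54  0.59  1.97 -0.43  0.76  0.81]
T [-0.002 -0.007  0.01 ] R [-0.004  0.003 -0.001]
```

View pics/c5.png

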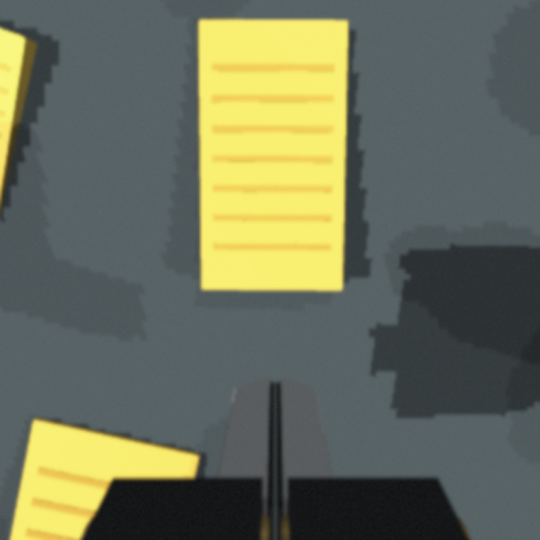

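drive_tool(
  rows=[0, -0.007, 0.004, 0, 0, 0, 0, -0.007, 0.008, 0, 0, 0, 0, -0.007, 0.012, 0, 0, 0, 0, -0.007, 0.016, 0, 0, 0, 0, -0.007, 0.02, 0, 0, 0, 0, -0.007, 0.02, 0, 0, 0],
)

```text
clock: 7.4
position: [0.4769, -0.2445, 0.0035]
ee_rot: [0.699, 0.715, -0.002, -0.0]
force: [0.1, 0.2, 0.3]
finger_gap: 0.0002
```

drive_tool(
  rows=[0, 0, 0.004, 0, 0, 0, 0, 0, 0.008, 0, 0, 0, 0, 0, 0.012, 0, 0, 0, 0, 0, 0.016, 0, 0, 0, 0, 0, 0.018, 0, 0, 0, 0, 0, 0.018, 0, 0, 0],
)

```text
clock: 7.9
position: [0.4769, -0.2445, -0.0012]
ee_rot: [0.699, 0.715, -0.002, -0.0]
force: [-0.3, 0.8, -0.1]
finger_gap: 0.0007
```

drive_tool(
  rows=[0, 0, 0.006, 0, 0, 0, 0, 0, 0.012, 0, 0, 0, 0, 0, 0.018, 0, 0, 0, 0, 0, 0.018, 0, 0, 0],
)

```text
clock: 8.23
position: [0.4767, -0.2444, -0.006]
ee_rot: [0.699, 0.715, -0.002, -0.001]
force: [0.1, 0.8, 0.4]
finger_gap: 0.0005
```

```bash
python3 - <<'E'
from h import *
o=manip.get_obs(); print(o["position"],o["force"])
a,K2,T2=cam("scene"); save("sc4",a,K2,T2); p=proj(K2,T2,o["position"]); print(p); u,v=p.astype(int)
cv2.imwrite("pics/c6.png",cv2.resize(a[v-55:v+25,u-60:u+60],None,fx=6,fy=6,interpolation=cv2.INTER_CUBIC))
E
```

```text
[ 0.47665461 -0.24441111 -0.00600612] [0.06983342 0.81641507 0.35349439]
[215.23351492 214.76598465]
```

View pics/c6.png

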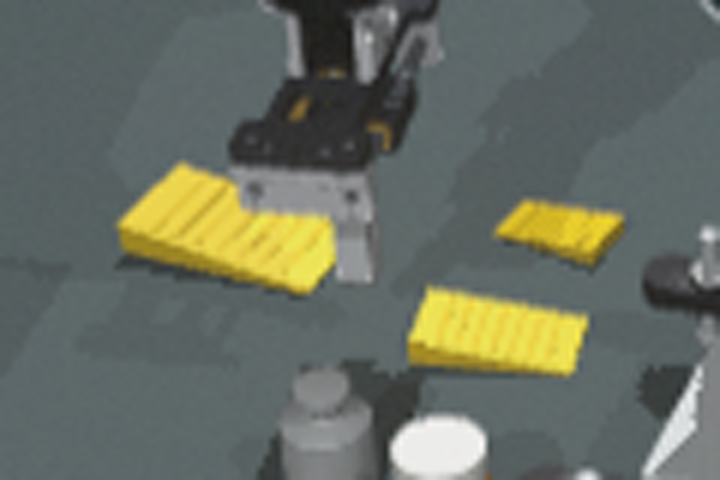

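The scene crop confirms the thick end faces away from the foot. It also shows the real fingertips about 30 mm above the reported TCP, at crop (355,283) against a projected (360,330). The wrist view agrees. I'll descend to find the bench by touch.

drive_tool(
  rows=[0, 0, 0.015, 0, 0, 0, 0, 0, 0.03, 0, 0, 0, 0, 0, 0.04, 0, 0, 0, 0, 0, 0.044, 0, 0, 0, 0, 0, 0.048, 0, 0, 0, 0, 0, 0.048, 0, 0, 0],
)

```text
clock: 8.78
position: [0.4766, -0.2444, -0.0181]
ee_rot: [0.699, 0.715, -0.002, -0.001]
force: [0.4, 0.3, 0.2]
finger_gap: 0.0002
```

drive_tool(
  rows=[0, 0, 0.008, 0, 0, 0, 0, 0, 0.014, 0, 0, 0, 0, 0, 0.018, 0, 0, 0, 0, 0, 0.02, 0, 0, 0, 0, 0, 0.02, 0, 0, 0],
)

```text
clock: 9.2
position: [0.4765, -0.2444, -0.0232]
ee_rot: [0.699, 0.715, -0.002, -0.001]
force: [-0.4, 0.0, -0.6]
finger_gap: 0.0004
```

drive_tool(
  rows=[0, 0, 0.004, 0, 0, 0, 0, 0, 0.008, 0, 0, 0, 0, 0, 0.012, 0, 0, 0, 0, 0, 0.012, 0, 0, 0],
)

```text
clock: 9.53
position: [0.4764, -0.2444, -0.0264]
ee_rot: [0.699, 0.715, -0.002, -0.001]
force: [-0.0, -0.3, 1.0]
finger_gap: 0.0005
```

```bash
python3 - <<'E'
from h import *
o=manip.get_obs(); print(o["position"],o["force"])
a,K2,T2=cam("scene"); save("sc5",a,K2,T2)
c1=cv2.resize(a[150:240,155:275],None,fx=5,fy=5,interpolation=cv2.INTER_CUBIC)
cv2.imwrite("pics/c7.png",c1)
for z in(-.03,-.02,-.01,0,.01,.02): print(z,(proj(K2,T2,[.4765,-.2444,z])-[155,150])*5)
E
```

```text
[ 0.47637108 -0.24441056 -0.0263554 ] [-0.02624612 -0.29514761  1.02755313]
-0.03 [304.23262167 352.07729279]
-0.02 [302.99478163 340.31664802]
-0.01 [301.74668759 328.45858061]
0 [300.48821161 316.50187497]
0.01 [299.2192236  304.44529522]
0.02 [297.93959131 292.28758474]
```

View pics/c7.png

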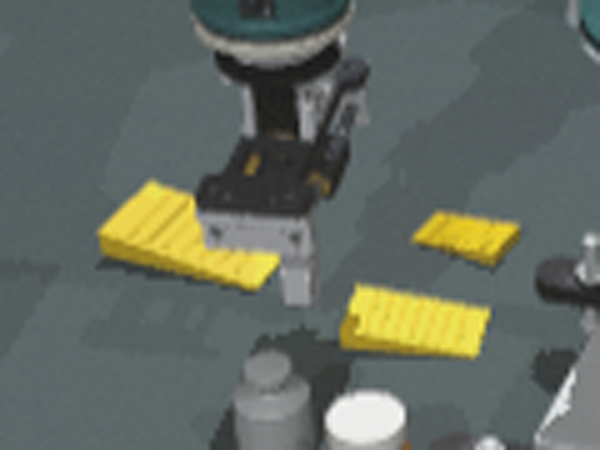

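The tip at crop (297,305) corresponds to z≈0.010, so the tips are about 36 mm above the reported TCP. I'll lower another 2 mm and push, drifting slightly left.

drive_tool(
  rows=[0, 0, 0.008, 0, 0, 0, 0.03, 0, 0.008, 0, 0, 0, 0.05, 0, 0.008, 0, 0, 0, 0.07, 0, 0.008, 0, 0, 0, 0.085, 0, 0.008, 0, 0, 0, 0.1, -0.001, 0.008, 0, 0, 0, 0.12, -0.002, 0.008, 0, 0, 0, 0.145, -0.004, 0.008, 0, 0, 0, 0.17, -0.006, 0.008, 0, 0, 0, 0.195, -0.008, 0.008, 0, 0, 0, 0.22, -0.01, 0.008, 0, 0, 0, 0.245, -0.012, 0.008, 0, 0, 0, 0.27, -0.013, 0.008, 0, 0, 0, 0.295, -0.015, 0.008, 0, 0, 0, 0.32, -0.017, 0.008, 0, 0, 0, 0.345, -0.018, 0.008, 0, 0, 0, 0.37, -0.019, 0.008, 0, 0, 0, 0.385, -0.02, 0.008, 0, 0, 0, 0.39, -0.02, 0.008, 0, 0, 0, 0.39, -0.02, 0.008, 0, 0, 0],
)

```text
clock: 11.25
position: [0.4691, -0.1467, -0.0284]
ee_rot: [0.699, 0.716, -0.002, -0.001]
force: [0.5, 0.5, -0.7]
finger_gap: 0.0002
```

```bash
python3 - <<'E'
from h import *
fr,K,T=cam("wrist"); save("w5",fr,K,T); togo([.47,-.126,-.028],91.4)
a,K2,T2=cam("scene"); save("sc6",a,K2,T2)
c=cv2.resize(a[170:260,200:320],(400,300),interpolation=cv2.INTER_CUBIC); cv2.imwrite("pics/c8.png",np.hstack([cv2.resize(fr[:300,80:480],(400,300)),c]))
E
```

```text
clk 11.3 pos [ 0.4691 -0.147  -0.0284] F [-0.25  0.04  0.29] gap 0.0004 q [-0.21  0.54  0.55  2.09 -0.47  0.64  0.69]
T [ 0.084  0.006 -0.002] R [-0.005  0.002 -0.001]
```

View pics/c8.png

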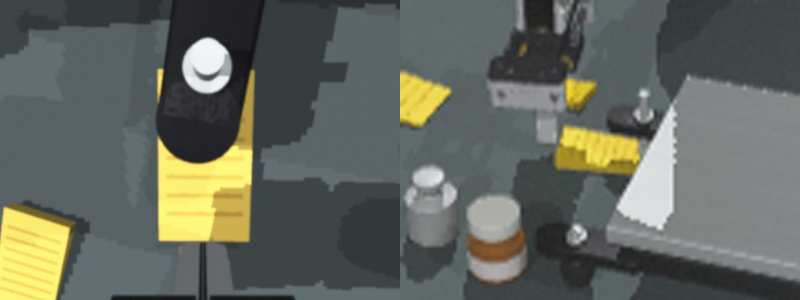

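The wedge is moving squarely. Full-image corners are about (238,69), (334,70), (239,242) and (330,242), and the spindle top is at about (288,53).

```bash
cat >> h.py <<'E'
from scipy.optimize import least_squares
L=np.array([[.045,.025,.002],[.045,-.025,.002],[-.045,.025,.014],[-.045,-.025,.014]])
def W(p,Q=L): c,s=np.cos(p[2]),np.sin(p[2]); return Q@np.array([[c,s,0],[-s,c,0],[0,0,1]])+[p[0],p[1],0]
def fit(K,T,px,g=(.47,-.1,1.58),idx=slice(None)):
    return least_squares(lambda p:(proj(K,T,W(p)[idx])-np.array(px)).ravel(),g)
E
python3 - <<'E'
from h import *
fr,K,T=load("w5")
m=cv2.inRange(cv2.cvtColor(fr,cv2.COLOR_BGR2HSV),(20,90,60),(35,255,255))
n,lab,st,_=cv2.connectedComponentsWithStats(m); print(st[1:][st[1:,4]>300])
r=fit(K,T,[[238,69],[334,70],[239,242],[330,242]]); print(r.x,np.degrees(r.x[2]),r.fun.round(1))
for sp in([288,53],[287,70]):
  for z in(.084,.075,.06): print(sp,z,onplane(K,T,sp,z)[:2].round(4))
print("pred",proj(K,T,[[.464,-.05,.084],[.464,-.05,.052],[.467,-.0535,.084]]))
print("outrigger tip centre",onplane(K,T,(279,162),.038)[:2])
# bright blob of spindle
g=cv2.cvtColor(fr,cv2.COLOR_BGR2GRAY)[20:110,250:330]; _,b=cv2.threshold(g,225,255,0); n,l,s,c=cv2.connectedComponentsWithStats(b); print([(list(s[i]),c[i]+[250,20]) for i in range(1,n) if s[i,4]>40])
E
```

```text
[[ 237   69   98  173 9143]
 [  73  203   83  114 6811]
 [  21  402  375   18 4140]]
[ 0.46873783 -0.0916301   1.58929858] 91.06010099582483 [-0.2  1.   0.1  0.6  0.6 -1.3 -0.5 -0.6]
[288, 53] 0.084 [ 0.4683 -0.0515]
[288, 53] 0.075 [ 0.4683 -0.0501]
[288, 53] 0.06 [ 0.4684 -0.0477]
[287, 70] 0.084 [ 0.4681 -0.0561]
[287, 70] 0.075 [ 0.4681 -0.0551]
[287, 70] 0.06 [ 0.4682 -0.0533]
pred [[273.40481675  46.82614322]
 [276.02288517  63.01244599]
 [283.49907211  60.22282385]]
outrigger tip centre [ 0.46580187 -0.08943595]
[([np.int32(15), np.int32(19), np.int32(43), np.int32(52), np.int32(1390)], array([285.20935252,  63.65467626]))]
```

drive_tool(
  rows=[0.01, 0, 0, 0, 0, 0, 0.02, -0.001, 0, 0, 0, 0, 0.03, -0.001, 0, 0, 0, 0, 0.04, -0.002, 0, 0, 0, 0, 0.05, -0.002, 0, 0, 0, 0, 0.056, -0.002, 0, 0, 0, 0],
)

```text
clock: 11.85
position: [0.4683, -0.1328, -0.0284]
ee_rot: [0.699, 0.715, -0.002, -0.001]
force: [0.4, -0.1, 0.1]
finger_gap: 0.0006
```

drive_tool(
  rows=[0.006, 0, 0, 0, 0, 0, 0.012, 0, 0, 0, 0, 0, 0.016, 0, 0, 0, 0, 0, 0.016, 0, 0, 0, 0, 0],
)

```text
clock: 12.18
position: [0.4682, -0.1288, -0.0284]
ee_rot: [0.699, 0.715, -0.002, -0.001]
force: [0.4, -1.3, 0.3]
finger_gap: 0.0004
```

drive_tool(
  rows=[0.006, 0, 0, 0, 0, 0, 0.012, 0, 0, 0, 0, 0, 0.012, 0, 0, 0, 0, 0],
)

```text
clock: 12.43
position: [0.4682, -0.1261, -0.0284]
ee_rot: [0.699, 0.715, -0.002, -0.0]
force: [0.5, -3.0, 0.1]
finger_gap: 0.0002
```

drive_tool(
  rows=[0.006, 0, 0, 0, 0, 0, 0.012, 0, 0, 0, 0, 0, 0.012, 0, 0, 0, 0, 0],
)

```text
clock: 12.68
position: [0.4681, -0.1239, -0.0283]
ee_rot: [0.699, 0.715, -0.002, 0.0]
force: [0.6, -7.8, -0.8]
finger_gap: 0.0004
```

drive_tool(
  rows=[0.006, 0, 0, 0, 0, 0, 0.012, 0, 0, 0, 0, 0, 0.012, 0, 0, 0, 0, 0],
)

```text
clock: 12.93
position: [0.4681, -0.1222, -0.0283]
ee_rot: [0.699, 0.715, -0.003, 0.001]
force: [0.5, -9.9, -2.1]
finger_gap: 0.0007
```

Bound at 8 to 10 N, with the foot about 15 mm ahead of the wedge centre. I'll back off, then check.

drive_tool(
  rows=[-0.02, 0, 0, 0, 0, 0, -0.06, 0, 0, 0, 0, 0, -0.1, 0, 0, 0, 0, 0, -0.12, 0, 0, 0, 0, 0, -0.12, 0, 0, 0, 0, 0],
)

```text
clock: 13.35
position: [0.4686, -0.1538, -0.028]
ee_rot: [0.7, 0.714, -0.003, 0.001]
force: [-0.7, -0.3, -0.0]
finger_gap: 0.0007
```

```bash
python3 - <<'E'
from h import *
fr,K,T=cam("wrist"); save("w7",fr,K,T); a,K2,T2=cam("scene"); save("sc7",a,K2,T2)
b,_,_=load("sc6"); g=lambda i:cv2.cvtColor(i[180:290,245:405],cv2.COLOR_BGR2GRAY).astype(float)
print("scale shift px",cv2.phaseCorrelate(g(b),g(a)))
g2=lambda i:cv2.cvtColor(i[240:290,370:405],cv2.COLOR_BGR2GRAY).astype(float); print(cv2.phaseCorrelate(g2(b),g2(a)))
m=cv2.inRange(cv2.cvtColor(fr,cv2.COLOR_BGR2HSV),(20,90,60),(35,255,255)); n,l,s,_=cv2.connectedComponentsWithStats(m)
for i in range(1,n):
  if s[i,4]>300: print(s[i])
rows=np.where((l==l[np.unravel_index(0,l.shape)]*0)&(m==0),0,1)
w=[i for i in range(1,n) if 200<s[i,0]<300 and s[i,4]>1000]
for i in w:
  ys=np.unique(np.where(l==i)[0]); 
  for y in list(ys[2::15])+[ys[-3]]: xs=np.where(l[y]==i)[0]; print(y,xs.min(),xs.max())
togo([.4768,.0103,.2],91)
E
```

```text
scale shift px ((-0.10256946333232975, -0.06393189445395109), 0.9648764280551192)
((0.01730960603392262, 0.04098011238346544), 1.002386930211052)
[234   2  17  94 984]
[ 236   45   99  143 5861]
[  73  193   83  115 6968]
[286 317   6  68 301]
[  21  402  375   18 4234]
47 333 334
62 329 334
77 326 334
92 324 333
107 321 333
122 236 333
137 236 333
152 236 332
167 236 332
182 237 332
185 237 331
clk 13.45 pos [ 0.4687 -0.1523 -0.0282] F [ 0.15 -0.51 -0.38] gap 0.0008 q [-0.21  0.54  0.56  2.09 -0.47  0.63  0.69]
T [ 0.645  0.044 -0.916] R [-0.004  0.007  0.005]
```

drive_tool(
  rows=[0, 0, -0.15, 0, 0, 0, 0, 0, -0.3, 0, 0, 0, 0, 0, -0.45, 0, 0, 0, 0, 0, -0.6, 0, 0, 0, 0.1, 0.01, -0.6, 0, 0, 0, 0.25, 0.02, -0.6, 0, 0, 0, 0.4, 0.04, -0.6, 0, 0, 0, 0.55, 0.05, -0.6, 0, 0, 0, 0.64, 0.05, -0.6, 0, 0, 0, 0.64, 0.05, -0.6, 0, 0, 0, 0.64, 0.05, -0.5, 0, 0, 0, 0.64, 0.05, -0.44, 0, 0, 0, 0.64, 0.05, -0.4, 0, 0, 0, 0.64, 0.05, -0.4, 0, 0, 0],
)

```text
clock: 14.62
position: [0.4769, 0.0081, 0.0695]
ee_rot: [0.7, 0.714, -0.004, 0.0]
force: [0.0, 0.5, -0.3]
finger_gap: 0.0003
```

```bash
python3 - <<'E'
from h import *
fr,K,T=load("w7"); c=[onplane(K,T,p,.014)[:2] for p in((236.5,187),(331.5,187))]; d=np.array(c[1])-c[0]; h=np.arctan2(d[1],d[0])+np.pi/2
mid=np.mean(c,axis=0)+.045*np.array([np.cos(h),np.sin(h)]); print("wedge",mid,np.degrees(h))
for f in([.464,-.05],[.468,-.052]):
  e=np.array(f)-mid; print(e@[np.cos(h),np.sin(h)],e@[-np.sin(h),np.cos(h)])
togo([.479,.009,.062],91)
E
```

```text
wedge [ 0.46714155 -0.06797721] 91.23447929779577
0.018040715068222142 0.002753523637367807
0.015955003023289307 -0.001202459839041327
clk 14.62 pos [0.4769 0.0081 0.0695] F [ 0.05  0.48 -0.3 ] gap 0.0003 q [-0.63  0.34  0.64  2.07 -0.27  0.82  0.19]
T [0.004 0.009 0.03 ] R [-0.007  0.007  0.004]
```

The foot sits at x≈0.017, y≈0.001±0.003 in the wedge frame, well inside. Now pressing gently.

drive_tool(
  rows=[0, 0.009, 0.012, 0, 0, 0, 0, 0.009, 0.024, 0, 0, 0, 0, 0.009, 0.036, 0, 0, 0, 0, 0.009, 0.04, 0, 0, 0, 0, 0.009, 0.044, 0, 0, 0, 0, 0.009, 0.044, 0, 0, 0],
)

```text
clock: 15.12
position: [0.4791, 0.0081, 0.0585]
ee_rot: [0.7, 0.714, -0.004, 0.0]
force: [-0.3, -0.4, 0.3]
finger_gap: 0.0005
```

drive_tool(
  rows=[0, 0, 0.004, 0, 0, 0, 0, 0, 0.004, 0, 0, 0],
)

```text
clock: 15.28
position: [0.4792, 0.0082, 0.0575]
ee_rot: [0.7, 0.714, -0.004, 0.0]
force: [0.9, 0.6, -0.2]
finger_gap: 0.0002
```

drive_tool(
  rows=[0, 0, 0.004, 0, 0, 0, 0, 0, 0.004, 0, 0, 0],
)

```text
clock: 15.45
position: [0.4791, 0.0082, 0.0565]
ee_rot: [0.7, 0.714, -0.004, 0.0]
force: [1.0, -0.6, 0.2]
finger_gap: 0.0004
```

drive_tool(
  rows=[0, 0, 0.004, 0, 0, 0, 0, 0, 0.004, 0, 0, 0],
)

```text
clock: 15.62
position: [0.4791, 0.0082, 0.0553]
ee_rot: [0.7, 0.715, -0.004, 0.0]
force: [0.1, -0.1, -0.2]
finger_gap: 0.0
```

drive_tool(
  rows=[0, 0, 0.004, 0, 0, 0, 0, 0, 0.004, 0, 0, 0],
)

```text
clock: 15.78
position: [0.4792, 0.0081, 0.0545]
ee_rot: [0.7, 0.714, -0.004, 0.0]
force: [-3.1, 0.1, 6.9]
finger_gap: 0.0005
```

drive_tool(
  rows=[0, 0, 0.004, 0, 0, 0, 0, 0, 0.004, 0, 0, 0],
)

```text
clock: 15.95
position: [0.4792, 0.0081, 0.0542]
ee_rot: [0.7, 0.714, -0.004, -0.0]
force: [-7.8, 0.1, 25.0]
finger_gap: 0.0005
```

drive_tool(
  rows=[0, 0, 0, 0, 0, 0, 0, 0, 0, 0, 0, 0, 0, 0, 0, 0, 0, 0],
)

```text
clock: 16.2
position: [0.4792, 0.0082, 0.0545]
ee_rot: [0.7, 0.714, -0.003, -0.0]
force: [-3.0, -0.2, 10.3]
finger_gap: 0.0006
```

```bash
python3 - <<'E'
from h import *
F=[]
for i in range(6):
    a,K2,T2=cam("scene"); F.append(manip.get_obs()["force"].round(1).tolist())
print(F); save("sc8",a,K2,T2)
b,_,_=load("sc6"); G=lambda i,s:cv2.cvtColor(i[s],cv2.COLOR_BGR2GRAY).astype(float)
for s in (np.s_[240:290,370:405],np.s_[225:290,300:400],np.s_[215:265,370:410],np.s_[235:265,235:275]): print(cv2.phaseCorrelate(G(b,s),G(a,s)))
cv2.imwrite("pics/c9.png",cv2.resize(a[120:290,180:420],None,fx=3.3,fy=3.3,interpolation=cv2.INTER_CUBIC))
E
```

```text
[[-4.3, 0.4, 10.7], [-4.1, 0.4, 11.2], [-4.8, 0.2, 10.7], [-3.9, 0.4, 10.0], [-3.7, 0.2, 10.2], [-3.4, -0.6, 10.2]]
((0.006125879213254137, 0.10439905915363923), 1.010233334648025)
((0.18726356022104085, 0.09761873297500756), 0.8215058274130923)
((0.01608030301106922, 0.014682856495191743), 0.9999163081803213)
((-0.18510067544182007, -0.032988909480410555), 0.5660723408293571)
```

View pics/c9.png

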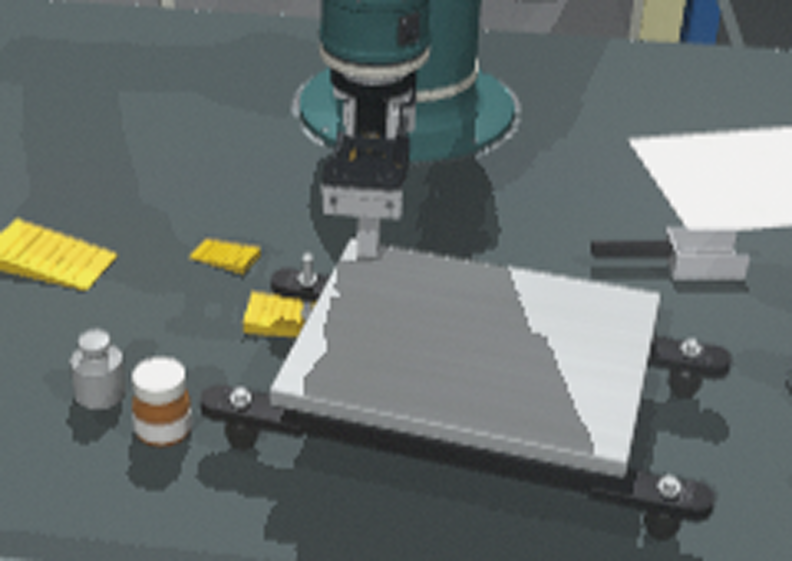

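```bash
python3 - <<'E'
from h import *
fr,K,T=load("sc8"); P=proj(K,T,[[.4792,.0082,.094],[.448,-.019,.094],[.692,-.05,.094],[.491,.28,.094],[.464,-.05,.084]]); print(((P-[180,120])*3.3).round(1))
for p in((368,255),(350,240),(273,395),(660,292),(307,255)): print(p,onplane(K,T,np.array(p)/3.3+[180,120],.094)[:2].round(3))
E
```

```text
[[364.6 254.2]
 [340.8 233.9]
 [263.8 390.4]
 [654.5 286.6]
 [306.8 248.8]]
(368, 255) [0.48  0.012]
(350, 240) [ 0.457 -0.009]
(273, 395) [ 0.697 -0.041]
(660, 292) [0.499 0.285]
(307, 255) [ 0.489 -0.046]
```

```bash
python3 -c "
from h import *
print(manip.get_obs()['force'],manip.job_done())"
```

```text
the job is handed in; nothing more can be done
[-3.44756195 -0.60100088 10.24300611] None
```

I pushed the middle-sized wedge, thin end first, under the bare foot until it bound at about 8–10 N. Then I pressed the pan corner over that foot and handed the job in while still holding about 10 N. It was accepted but gives no verdict.

**Last checks:**
- **Wedge position:** the foot stands about 17 mm ahead of the wedge's centre and within 3 mm of its midline.
- **Scale:** it moved less than 0.2 px between the pictures before and after, so it showed no visible shift or rock. Tilt and the load on the wedge were not measured directly.
- **Press:** steady at 10 to 11 N down, with 3 to 5 N sideways. It briefly read 25 N while I was setting it.
- **Other things:** the weight, amber jar, scoop and spare wedges in the last view looked undisturbed. I did not re-check the clear jar, spray or tub.

**What went wrong or disagreed:**
- The real fingertips sit about 36–39 mm above the reported tool point. My first push passed over the wedge without touching it, so I worked out the true height from the pictures.
- The top and wrist cameras disagreed by up to 4 mm on where the foot is.
- The press point looks about 20–30 mm in from the pan edges, slightly less than the 30 mm asked for.

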